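Find the full tin by its weight and secure it in the caddy

ROBOT

A 6-joint arm with a two-finger parallel gripper is mounted at the origin on a cart in front of the work surface, level with it; the furniture and walls round the work are solid. World frame = base frame: x ahead of the robot, y to its left, z up, the work surface at z = 0. Lengths are in m, angles in degrees, forces in N, time in s.
With the tool pointing down it reaches from about 0.325 to 0.85 m from the base axis. Payload 15.5 kg.
Tool frame: the origin (TCP) lies at the very end of the fingers, on their centre line; the grasp point (between the pads) lies arm.grip_depth behind it (arm.grip_depth is the distance from the TCP to the grasp point, in m); z points along the fingers, y is the direction in which the jaws open and shut (so a half turn about z gives the same grasp; the last joint's range is limited). The gripper opens to 91 mm and grips with 3 to 60 N. Pads are 32 mm wide; open, the fingers measure 118 mm over their backs; the gripper's body (76 mm by 178 mm) begins 60 mm behind the grasp point.
Start: joints at [-80.93, 28.281, 77.091, -0, 74.628, -5.472], TCP at [0.157, -0.605, 0.214] pointing down, gripper open.
Joint ranges: [-166.48, 166.48], [-47.26, 123.95], [12.59, 153.08], [-70.14, 250.14], [6.76, 159.57], [-176.63, 176.63]. Speed limits (degrees/s): [108.29, 108.29, 147.25, 172.46, 172.46, 172.46].

INTERFACE

Orientations are given as a 3x3 rotation matrix whose columns are the frame's x, y, z axes.
In Python, from rig import arm gives the robot as it stands. Calls block until the motion is done:
- arm.move_to(position, orientation): joint-space move of the TCP to a pose.
- arm.move_l(position, orientation=None, feed=0.15): straight line of the TCP; orientation=None keeps the orientation; feed is the mean speed in m/s.
- arm.move_joints(angles): joint-space move.
- arm.grip(opening): finger opening in m; the grip force is fixed at half the most; returns when the fingers have stopped.
- arm.sleep(seconds).
- arm.solve_ik(position, orientation): joint angles nearest the present ones, or None.
- arm.snapshot(name): name is "scene" or "top"; returns the picture (400x640x3 uint8, red, green, blue); there is no depth.
- arm.get_calibration(name): a dict with "intrinsics" (3x3 intrinsics, pixels), "cam_to_world" (4x4, takes a point from camera to world coordinates). Camera axes: x right, y down, z forward; pixel columns grow to the right and rows downward; lengths in m; the calibration is good to about 2 mm. A picture is of the moment at which its call begins. get_calibration takes no time and is no camera call.
A pose or a line that the arm cannot do raises arm.Unreachable and nothing moves.
- arm.sign_off(): hands the job in, once; it reports no verdict.
Readings, each from a call of its own:
- arm.current_t(): time.
- arm.current_joint_positions(): joint angles.
- arm.current_dq(): joint speeds.
- arm.current_tau(): joint torques, N m.
- arm.current_ee_pos(): TCP position.
- arm.current_tool_rot(): TCP orientation.
- arm.current_force(): force on the tool from outside, world axes, zero at the start.
- arm.current_torque(): the same for the moment, N m.
- arm.current_width(): finger opening in m.
Only numpy, scipy, OpenCV 4.12 (cv2) and the standard library are available. Lean on these libraries where they do the work, as an engineer would, in place of code of your own. Each camera call takes 0.05 s, during which the arm holds its last target. There are 200 camera calls.

TASK

One of the three identical green tins is full and the other two are empty: lift them to feel which is the heavy one. Stand the full tin in the wooden carrying caddy and both empty tins in the grey wash-up tray, all upright and set down rather than dropped; then push the caddy's red sliding gate along until you feel it stop, without forcing it, so that the full tin is held snug between the gate and the caddy's end wall. Leave the sugar shaker, the spice jar and the blue cups standing where they are.

Things in the scene. Friction and masses are not known exactly. Their poses are not given: they have to be found in the camera images.
- tin_a: one of three tins exactly alike: green, round, 64 mm in diameter, fixed aluminium lid 67 wide with its top 92 above the foot, on it a dark wooden knob 26 in diameter up to 126: grip the knob. One of the three, any of them, holds a loose cocoa block and weighs 0.55 to 0.75 kg; the other two 0.17 kg. Origin: centre of the underside, z up the axis
- tin_b: one of three tins exactly alike: green, round, 64 mm in diameter, fixed aluminium lid 67 wide with its top 92 above the foot, on it a dark wooden knob 26 in diameter up to 126: grip the knob. One of the three, any of them, holds a loose cocoa block and weighs 0.55 to 0.75 kg; the other two 0.17 kg. Origin: centre of the underside, z up the axis
- tin_c: one of three tins exactly alike: green, round, 64 mm in diameter, fixed aluminium lid 67 wide with its top 92 above the foot, on it a dark wooden knob 26 in diameter up to 126: grip the knob. One of the three, any of them, holds a loose cocoa block and weighs 0.55 to 0.75 kg; the other two 0.17 kg. Origin: centre of the underside, z up the axis
- caddy: wooden caddy, fixed; x 100 mm wide, y from -115 to +105; origin on the worktop, z up. Side rails 42 high, 86 apart; floor 10 above the worktop; end wall 66 high, inner face at y = +95. Red gate's face: y = -35 mm plus its joint value; its plate is 69 high. A tin stood at x 0, y +30 is clear of both; held snug its centre is at y = +63
- caddy_pad: black rubber pad that is the floor of the caddy, fixed, 84 x 200 x 4 mm, top 10 mm above the worktop; it carries the weight of a tin in the caddy. Origin under it, 6 mm above the worktop, 5 mm from its middle
- gate (a joint): how far the gate has slid along the caddy's +y, in m: 0 to 0.02 at the start (open), 0.066 when a tin is snug against the end wall, 0.085 its limit without a tin. It resists with about 2 N and stays where left; pushing a tin along with it takes up to 11 N in all, and the end wall is felt as a sharp rise beyond that
- gate_push (a point): the middle of the back of the gate's upright push tab (red, 50 mm wide in the caddy's x, 12 mm thick, top 115 mm above the worktop), 95 mm above the worktop and 46 mm behind the gate's face; axes as the caddy's: push here toward +y
- wash_tray: grey open plastic tray, fixed to the worktop, 110 mm (x) by 190 mm (y), rim 45 mm high, walls and floor 5 mm; origin at the centre of its underside. Two tins fit side by side, about 42 mm either side of its centre along y
- sugar_shaker: white sugar shaker, 49 mm wide, 88 mm tall, loose; a bystander. Origin: centre of the underside
- cinnamon_jar: clear spice jar with a pale cap, 47 mm wide, 98 mm tall, loose; a bystander. Origin: centre of the underside
- cups_blue: short stack of blue paper cups, 58 mm wide, 86 mm tall, loose; a bystander. Origin: centre of the underside

How it is judged:
By the outcome, as a careful person would: the job done as asked, in the order asked, and still so for the second after the job is handed in, with the robot touching nothing.
It also fails if it takes over 72 s, if anything falls off the work surface, if the arm or the gripper's body presses on something with over 40 N, if the wrist force passes 120 N, or if a joint passes its speed limit or range.

## Working session

There is one attempt and no reset: what is moved stays moved. The work goes in short steps, each a Python script; the robot and the scene stay as the last script left them, time stands still between calls to the robot, and variables do not carry over. Pictures are saved under pics/ and viewed, about 8 in all and at most 12, crops included, and the job is handed in when it is done.

```bash
mkdir -p pics; ls; python3 - <<'E'
from rig import arm
import cv2
for n in ("scene","top"):
    im=arm.snapshot(n); cv2.imwrite(f"pics/{n}0.png",im[:,:,::-1])
    c=arm.get_calibration(n); print(n,c["intrinsics"].round(1).tolist(),c["cam_to_world"].round(3).tolist())
print(arm.grip_depth,arm.current_t(),arm.current_force(),arm.current_tool_rot().round(3).tolist(),arm.current_width())
E
```

```text
pics
scene [[425.4, 0.0, 319.5], [0.0, 425.4, 199.9], [0.0, 0.0, 1.0]] [[-0.874, -0.295, 0.386, 0.039], [-0.486, 0.526, -0.698, 0.84], [0.003, -0.798, -0.603, 0.858], [0.0, 0.0, 0.0, 1.0]]
top [[422.7, 0.0, 311.3], [0.0, 422.7, 199.9], [0.0, 0.0, 1.0]] [[-0.028, -0.989, 0.145, 0.352], [-1.0, 0.027, -0.014, -0.037], [0.01, -0.145, -0.989, 1.12], [0.0, 0.0, 0.0, 1.0]]
0.0188 0.1 [ 0.02785196 -0.39804973  0.11730843] [[0.968, 0.251, -0.0], [0.251, -0.968, 0.001], [0.0, -0.001, -1.0]] 0.09113385553279901
```

View pics/scene0.png

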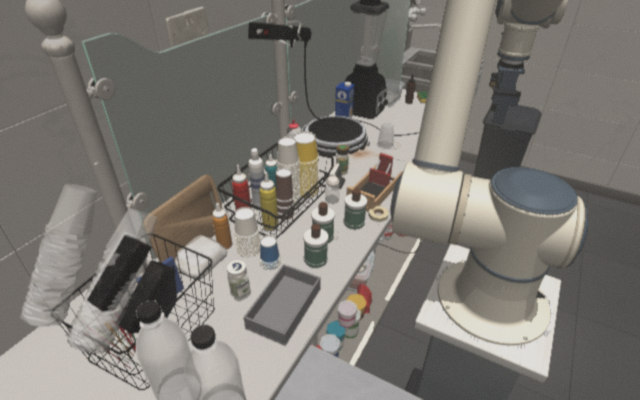

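View pics/top0.png

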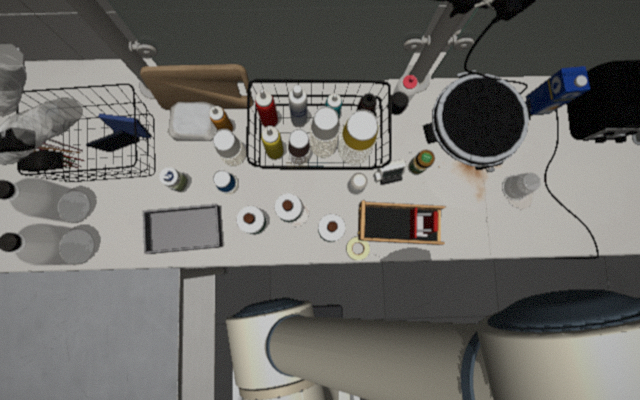

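The scene shows three green tins with dark knobs at top-view pixels (250,220), (288,208) and (331,228). The grey tray is at (183,230) and the caddy at (360–442,205–243), with its red gate on the right (the −y side). The cups are at (225,180), the jar at (172,178) and the shaker at (358,182).

```bash
cat > h.py <<'E'
import numpy as np, cv2
from rig import arm
def ray(cam,uv,z):
    c=arm.get_calibration(cam); K=c["intrinsics"]; T=c["cam_to_world"]
    d=T[:3,:3]@np.linalg.solve(K,[uv[0],uv[1],1.0]); o=T[:3,3]
    return (o+d*(z-o[2])/d[2])
def proj(cam,p):
    c=arm.get_calibration(cam); T=np.linalg.inv(c["cam_to_world"]); q=c["intrinsics"]@(T[:3,:3]@np.asarray(p)+T[:3,3]); return q[:2]/q[2]
def cents(mask,amin,amax):
    n,l,s,c=cv2.connectedComponentsWithStats(mask.astype(np.uint8)); return [(c[i],s[i]) for i in range(1,n) if amin<=s[i,4]<=amax]
E
python3 - <<'E'
from h import *
top=cv2.imread("pics/top0.png"); sc=cv2.imread("pics/scene0.png")
ht=cv2.cvtColor(top,cv2.COLOR_BGR2HSV); v=top.max(2)
# knobs in top
roi=np.zeros(v.shape,bool); roi[195:245,232:348]=1
for c,s in cents((v<110)&roi,30,200): print("knob?",c.round(1),s[2:],ray("top",c,.126).round(4))
red=(ht[...,1]>150)&((ht[...,0]<8)|(ht[...,0]>172))&(v>70); red[:195]=0;red[:,:400]=0;red[245:]=0
for c,s in cents(red,10,2000): print("red",c.round(1),s)
wood=(ht[...,0]>8)&(ht[...,0]<22)&(ht[...,1]>80)&(v>90); wood[:195]=0;wood[:,:345]=0;wood[:,460:]=0;wood[250:]=0
ys,xs=np.nonzero(wood|red); r=cv2.minAreaRect(np.c_[xs,ys].astype(np.float32)); b=cv2.boxPoints(r); print("caddy rect",r,[ray("top",p,.042).round(4).tolist() for p in b])
g=(v<135)&(ht[...,1]<60); g[:200]=0;g[256:]=0;g[:,:138]=0;g[:,228:]=0
cs=max(cv2.findContours(g.astype(np.uint8),cv2.RETR_EXTERNAL,cv2.CHAIN_APPROX_NONE)[0],key=cv2.contourArea)
r=cv2.minAreaRect(cs);print("tray",r,[ray("top",p,.045).round(4).tolist() for p in cv2.boxPoints(r)])
big=cv2.resize(top[160:265,130:470],None,fx=2.35,fy=2.35,interpolation=cv2.INTER_CUBIC)
b2=cv2.resize(sc[140:290,290:420],None,fx=3.2,fy=3.2,interpolation=cv2.INTER_CUBIC)
o=np.zeros((600,799,3),np.uint8); o[:big.shape[0],:]=big[:,:799]; 
b2=cv2.resize(sc[140:265,270:420],(420,350)); o[248:598,:420]=b2
cv2.imwrite("pics/crop1.png",o)
E
```

```text
knob? [287.4 205.2] [10 11 88] [0.4866 0.0061 0.126 ]
knob? [294.  217.6] [20 13 38] [ 0.4566 -0.009   0.126 ]
knob? [262.9 223.8] [17 24 90] [0.4439 0.0646 0.126 ]
knob? [249.  218.1] [11 11 94] [0.4583 0.0971 0.126 ]
knob? [331.6 226.3] [10 10 82] [ 0.4336 -0.0971  0.126 ]
red [414.8 220.8] [414 207   4  31  75]
red [435.1 221.2] [433 211   5  21  98]
caddy rect ((401.13446044921875, 222.7137908935547), (85.96904754638672, 38.991424560546875), 3.3664605617523193) [[0.4047, -0.1659, 0.042], [0.5046, -0.1762, 0.042], [0.4854, -0.3974, 0.042], [0.3857, -0.3841, 0.042]]
tray ((182.42213439941406, 228.64346313476562), (43.728763580322266, 80.75788879394531), 84.80557250976562) [[0.494, 0.3849, 0.045], [0.5073, 0.1803, 0.045], [0.396, 0.17, 0.045], [0.3834, 0.3717, 0.045]]
```

View pics/crop1.png

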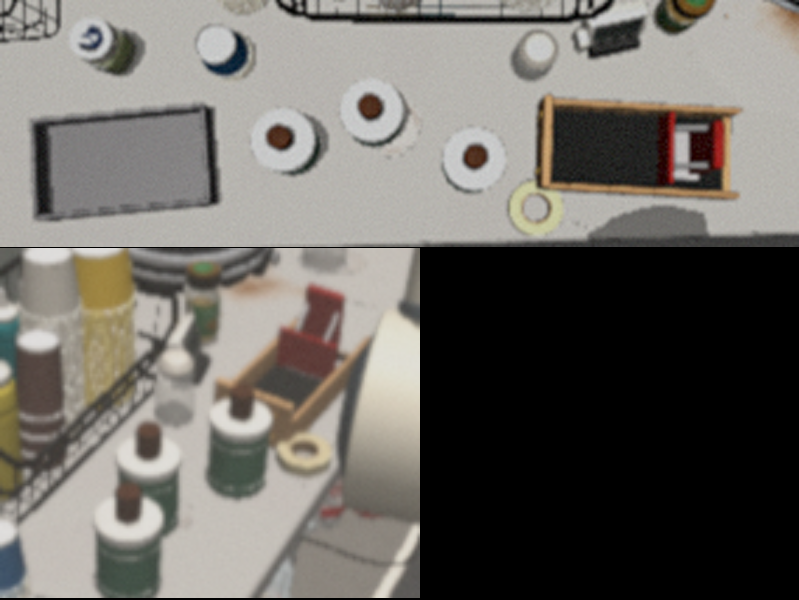

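```bash
cat >> h.py <<'E'
def R(yaw):  # tool down, tool x at yaw deg, jaws along yaw-90
    c,s=np.cos(np.radians(yaw)),np.sin(np.radians(yaw)); return np.array([[c,s,0],[s,-c,0],[0,0,-1.]])
def F(n=8):
    f=[]
    for _ in range(n): f.append(arm.current_force()); arm.sleep(.02)
    return np.mean(f,0)
ZG=.098; ZT=.27
def pick(x,y,yaw=0):
    arm.grip(.06); arm.move_to([x,y,.16],R(yaw)); arm.move_l([x,y,ZG],feed=.12); arm.sleep(.15); f0=F()
    arm.grip(.0); w=arm.current_width(); arm.move_l([x,y,ZG+.04],feed=.08); arm.sleep(.3); f1=F()
    print("t",arm.current_t(),"w",round(w,4),"dF",(f1-f0).round(2)); return f0,f1
def place(x,y,floor,yaw):
    p=arm.current_ee_pos(); arm.move_l([p[0],p[1],ZT],feed=.2); arm.move_to([x,y,ZT],R(yaw))
    z=ZG+floor; arm.move_l([x,y,z+.03],feed=.2); arm.move_l([x,y,z+.003],feed=.05); arm.sleep(.15); f0=F(5)[2]
    for i in range(9):
        arm.move_l([x,y,z+.002-.001*i],feed=.02); f=F(3)[2]
        if f-f0>1.2: break
    print("down at",round(arm.current_ee_pos()[2]-z,4),"dFz",round(f-f0,2),"w",arm.current_width())
    arm.grip(.05); arm.move_l([x,y,.16+floor],feed=.12); print("t",arm.current_t())
TY=np.array([-.065,.998]); TC=np.array([.445,.283])   # tray
A=np.radians(5.0); CY=np.array([np.sin(A),np.cos(A)]); CX=np.array([np.cos(A),-np.sin(A)]); CO=np.array([.4456,-.276])
def cad(x,y): return CO+x*CX+y*CY
E
python3 - <<'E'
from h import *
for n,uv,z in(("gate top L",(414,222),.069),("gate R",(418,222),.069),("tab L",(433,221),.115),("tab R",(437.5,221),.115)):
    p=ray("top",uv,z)[:2]-CO; print(n,(p@CX).round(4),(p@CY).round(4))
for p in((.458,.097),(.4866,.006),(.4336,-.097)): print(proj("scene",[*p,.126]).round(1))
for y in(-.12,-.03): print(arm.solve_ik([*cad(0,y),.085],R(85)),arm.solve_ik([*cad(0,y),.085],R(-95)))
pick(.4336,-.097)
cv2.imwrite("pics/s1.png",arm.snapshot("scene")[:,:,::-1])
E
```

```text
gate top L 0.0005 -0.0312
gate R 0.0011 -0.0412
tab L 0.0006 -0.0652
tab R 0.0012 -0.076
[316.7 226.2]
[323.7 204.5]
[356.4 191.2]
[-4.80878589e+01  3.39872496e+01  9.02592705e+01 -2.54444375e-14
  5.57534798e+01 -4.30878589e+01] [-4.80878589e+01  3.39872496e+01  9.02592705e+01 -2.54444375e-14
  5.57534798e+01  1.36912141e+02]
[-4.09818426e+01  3.09195744e+01  9.74200987e+01 -2.54444375e-14
  5.16603269e+01 -3.59818426e+01] [-4.09818426e+01  3.09195744e+01  9.74200987e+01 -2.54444375e-14
  5.16603269e+01  1.44018157e+02]
t 5.4917 w 0.0254 dF [-0.22 -0.16 -1.88]
```

View pics/s1.png

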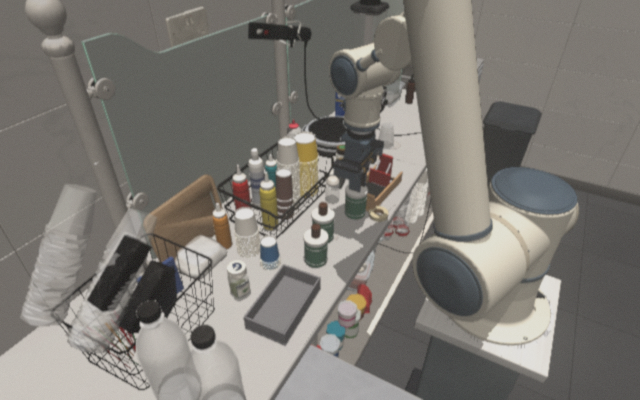

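Tin C is held at the knob (355,185) and has been lifted. It weighs about 1.9 N, so it is empty and goes in the far slot of the tray. Next I weigh A.

```bash
python3 - <<'E'
from h import *
place(*(TC+.042*TY),.005,3.7)
cv2.imwrite("pics/t2.png",arm.snapshot("top")[:,:,::-1])
pick(.458,.097)
cv2.imwrite("pics/t3.png",arm.snapshot("top")[:,:,::-1])
a=cv2.imread("pics/t2.png")[150:270,120:350];b=cv2.imread("pics/t3.png")[150:270,120:350]
cv2.imwrite("pics/c2.png",cv2.resize(np.vstack([a,b]),None,fx=2.4,fy=2.4,interpolation=cv2.INTER_CUBIC))
E
```

```text
down at -0.0003 dFz 13.23 w 0.02528674397927604
t 12.1083
t 16.1083 w 0.0258 dF [ 0.05 -0.02 -6.68]
```

View pics/c2.png

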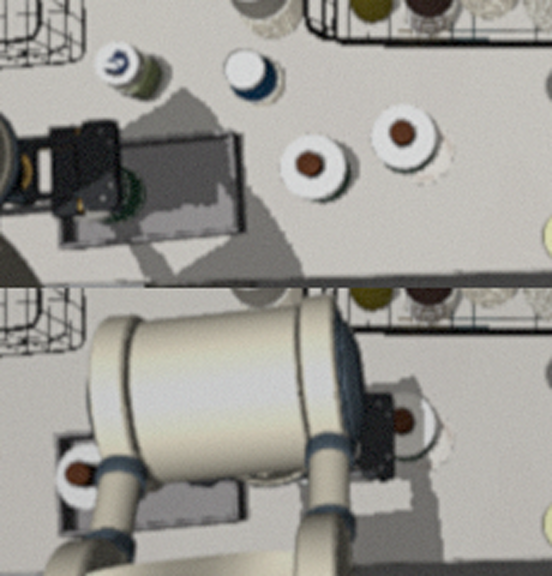

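Tin C stands upright in the tray's left end, with its knob at about full-image pixel (154,227). Tin A reads 6.7 N, so it is the full one and goes in the caddy.

```bash
sed -i 's/z+.002-.001\*i\],feed=.02); f=F(3)/z+.002-.0006*i],feed=.02); f=F(3)/; s/range(9)/range(12)/' h.py; python3 - <<'E'
from h import *
place(*cad(0,.03),.010,-5)
arm.move_l([*cad(0,.03),.27],feed=.25)
pick(.4866,.006)
cv2.imwrite("pics/t4.png",arm.snapshot("top")[:,:,::-1])
a=cv2.imread("pics/t4.png")[150:270,130:470]
cv2.imwrite("pics/c4.png",cv2.resize(a,None,fx=2.3,fy=2.3,interpolation=cv2.INTER_CUBIC))
E
```

```text
down at -0.0002 dFz 7.77 w 0.025131710014703903
t 22.725
t 27.3917 w 0.0252 dF [ 0.41 -0.04 -1.9 ]
```

View pics/c4.png

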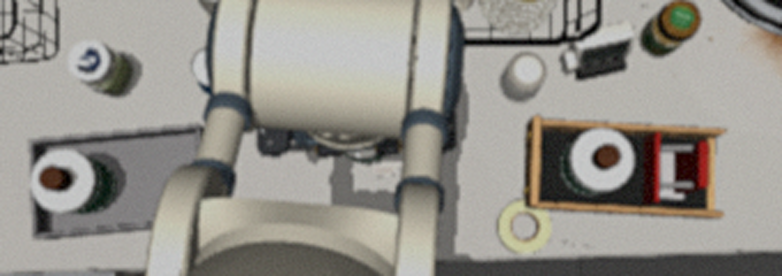

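Tin B reads 1.9 N, so it is empty. Tin A stands in the caddy between the gate and the end wall (crop 603,159), and tin C is in the tray (crop 65,180).

```bash
python3 - <<'E'
from h import *
place(*(TC-.042*TY),.005,3.7)
p=arm.current_ee_pos(); arm.move_l([p[0],p[1],.27],feed=.25)
arm.grip(0.0)
arm.move_to([*cad(0,-.125),.22],R(85))
im=arm.snapshot("top")[:,:,::-1]; cv2.imwrite("pics/t5.png",im)
cv2.imwrite("pics/c5.png",cv2.resize(im[140:270,120:460],None,fx=2.3,fy=2.3,interpolation=cv2.INTER_CUBIC))
hs=cv2.cvtColor(im,cv2.COLOR_BGR2HSV); v=im.max(2)
m=(v<120)&(hs[...,1]>90)&((hs[...,0]<14)|(hs[...,0]>170)); m[:205]=0;m[245:]=0;m[:,:140]=0;m[:,225:]=0
for c,s in cents(m,25,200):
    p=ray("top",c,.131)[:2]-TC; print("tray knob",c.round(1),p@np.array([.998,.065]),p@TY)
print(arm.current_t())
E
```

```text
down at -0.0001 dFz 6.97 w 0.025439424839974013
t 33.6833
tray knob [187.9 223.7] 0.0007231393600323549 -0.0440244834997533
tray knob [152.7 227.2] 0.0002212093074180979 0.03803283665069236
37.4917
```

View pics/c5.png

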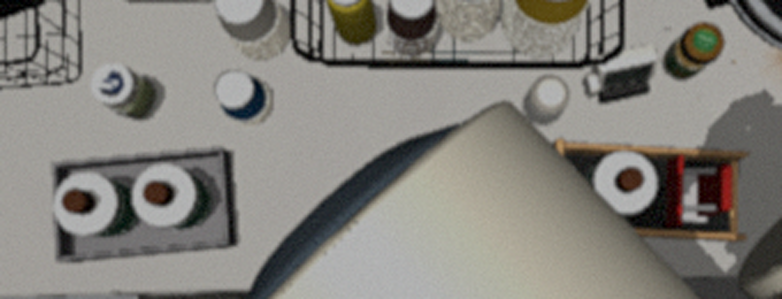

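Both empties stand upright in the tray (knobs at +38 and −44 mm along its axis) and tin A is in the caddy. I can now push the gate.

```bash
python3 - <<'E'
from h import *
arm.move_l([*cad(0,-.125),.083],feed=.15); arm.sleep(.1); f0=F(6)@np.r_[CY,0]
L=[];y=-.108;stop=False;yc=None
arm.move_l([*cad(0,y),.083],feed=.06)
while y<-.015 and arm.current_t()<62:
    st=.004 if y<-.046 else (.0015 if y<-.037 else .0006)
    y+=st; arm.move_l([*cad(0,y),.083],feed=.04)
    f=-(F(3)@np.r_[CY,0]-f0); p=arm.current_ee_pos()[:2]-CO
    L.append((round(arm.current_t(),2),round(y*1e3,1),round(p@CY*1e3,1),round(f,1)))
    if f>13 : print("stop"); break
print(*L,sep="\n")
cv2.imwrite("pics/t6.png",arm.snapshot("top")[:,:,::-1])
E
```

```text
stop
(39.49, -104.0, np.float64(-104.0), np.float64(-0.5))
(39.79, -100.0, np.float64(-99.9), np.float64(-0.1))
(40.09, -96.0, np.float64(-95.9), np.float64(-0.0))
(40.39, -92.0, np.float64(-91.8), np.float64(0.1))
(40.69, -88.0, np.float64(-87.8), np.float64(-0.5))
(40.99, -84.0, np.float64(-83.8), np.float64(0.3))
(41.29, -80.0, np.float64(-79.8), np.float64(0.3))
(41.59, -76.0, np.float64(-75.8), np.float64(0.1))
(41.89, -72.0, np.float64(-71.8), np.float64(0.3))
(42.19, -68.0, np.float64(-67.8), np.float64(0.3))
(42.49, -64.0, np.float64(-63.8), np.float64(0.7))
(42.79, -60.0, np.float64(-59.9), np.float64(0.1))
(43.09, -56.0, np.float64(-55.9), np.float64(0.7))
(43.39, -52.0, np.float64(-51.9), np.float64(-0.1))
(43.69, -48.0, np.float64(-47.9), np.float64(0.6))
(43.99, -44.0, np.float64(-43.9), np.float64(0.6))
(44.29, -42.5, np.float64(-42.6), np.float64(3.8))
(44.59, -41.0, np.float64(-41.0), np.float64(4.0))
(44.89, -39.5, np.float64(-39.5), np.float64(3.7))
(45.19, -38.0, np.float64(-38.0), np.float64(2.7))
(45.49, -36.5, np.float64(-36.6), np.float64(5.0))
(45.79, -35.9, np.float64(-36.5), np.float64(8.6))
(46.09, -35.3, np.float64(-36.4), np.float64(12.9))
(46.39, -34.7, np.float64(-36.4), np.float64(17.1))
```

Force stayed at 3–5 N while the gate pushed the tin, then rose 4 N per 0.6 mm step with no further movement. That is the stop, so I back off and look.

```bash
python3 - <<'E'
from h import *
arm.move_l([*cad(0,-.06),.083],feed=.08); arm.move_l([*cad(0,-.125),.16],feed=.2); arm.move_to([.25,-.53,.25],R(0))
t=arm.snapshot("top")[:,:,::-1]; s=arm.snapshot("scene")[:,:,::-1]; cv2.imwrite("pics/t7.png",t); cv2.imwrite("pics/s7.png",s)
for n,p in(("snug knob",(0,.063)),): print(n,proj("top",[*cad(*p),.136]).round(1))
h=cv2.cvtColor(t,cv2.COLOR_BGR2HSV)
m=(h[...,1]>150)&((h[...,0]<8)|(h[...,0]>172))&(h[...,2]>70); m[:195]=0;m[:,:350]=0;m[245:]=0
for c,q in cents(m,10,2000): print("red",c.round(1),q)
for u,z in((0,.069),): pass
a=cv2.resize(t[190:260,340:460],(600,350),interpolation=cv2.INTER_CUBIC); b=cv2.resize(s[140:230,300:420],(333,250),interpolation=cv2.INTER_CUBIC)
c=cv2.resize(t[155:265,125:275],(266,195)); o=np.zeros((600,600,3),np.uint8); o[:350]=a; o[350:,:333]=b; o[350:545,333:599]=c
cv2.imwrite("pics/c7.png",o); print(arm.current_t(),arm.current_force().round(2))
E
```

```text
snug knob [381.1 217.1]
red [392.2 207.8] [391 206   3   5  13]
red [411. 220.] [409 210   5  21 103]
red [391.  231.8] [390 227   3  10  21]
48.7167 [-0.45 -0.29  0.19]
```

View pics/c7.png

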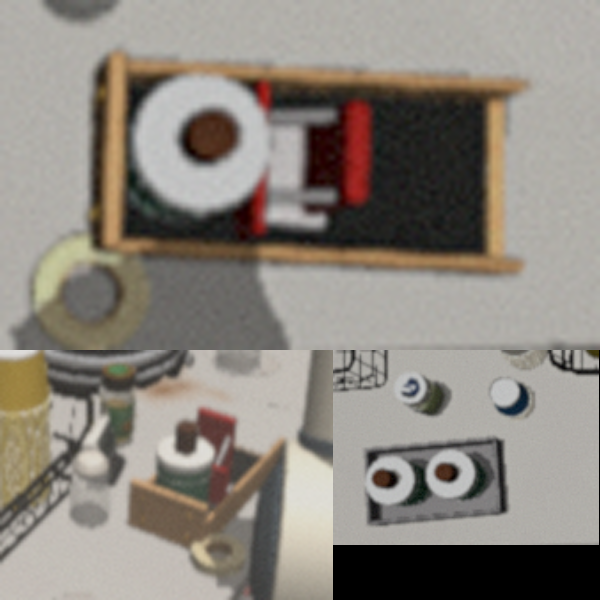

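The pictures and force readings agree: the tin is against the end wall with the gate touching it, and the arm is clear of everything.

```bash
python3 -c "
from rig import arm
print(arm.sign_off(), arm.current_t())"
```

```text
the job is handed in; nothing more can be done
the job is handed in; nothing more can be done
```

The full tin is snug in the caddy, both empties are in the wash-up tray, and I handed the job in at about 49 s of the 72 s allowed.

- **Weighing:** I lifted all three tins by the knob. The left one (image left, nearest the tray) read 6.7 N, so it is the full one. The other two read 1.9 N each.
- **Setting down:** The empties went into the two tray slots and the full tin into the caddy, each lowered until the force rose. The contact forces were 13.2 N, 7.8 N and 7.0 N. The first was firmer than I wanted, so I used smaller steps for the other two.
- **Gate:** The push read 3–5 N while the tin slid. It then rose sharply to 17 N with no further movement, and I stopped and backed off.

**Last checks:** The final top view shows all three tins upright. The full tin's knob is within about 1 pixel (2–3 mm) of its predicted snug position, and the gate plate is against the tin. The shaker, spice jar and cups were standing where they were.

**Disagreement:** The gate stopped about 5 mm short of where I had predicted. That fits a 4–5 mm error in my estimate of the caddy's position along its length, and the force rise and the picture both support a real stop. I did not measure the gate's joint value directly.

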